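# Put up the notched-slat onion crate

### The job

Finish putting up the slatted onion crate on the worktop, log-cabin fashion: lay the two short slats across the ends of its runners, notch into notch, then the two long slats on top of them along its sides, so that every slat sits fully down in the notches and stays there when you let go. Leave the other things on the worktop where they are and upright.

Things in the scene. Friction and masses are not known exactly. Their poses are not given: they have to be found in the camera images.
- crate: the started crate, plain wood, fixed firmly to the worktop: two parallel runners notched like long slats (184 x 18 x 34 mm) on 4 mm rubber feet, thin floor battens between them (tops 16 mm up). Origin on the worktop under its middle; x along the runners, z up. Runners at y = +-46 mm, tops 38 mm up, upper notches at x = +-70 mm with floors 31 mm up.
- seat_short_1 (a point): where the middle of a short slat lies when fully seated across the -x end of the crate, lying along crate y: crate x = -70, y = 0, z = 41 mm. Crossing notches interlock 14 mm deep; they lead a slat in from about 5 mm off and leave about 2 mm of play. Either short slat may go here.
- seat_short_2 (a point): where the middle of a short slat lies when fully seated across the +x end of the crate, lying along crate y: crate x = +70, y = 0, z = 41 mm. Crossing notches interlock 14 mm deep; they lead a slat in from about 5 mm off and leave about 2 mm of play. Either short slat may go here.
- seat_long_1 (a point): where the middle of a long slat lies when fully seated on the two short slats, along the crate's -y side, lying along crate x: crate x = 0, y = -46, z = 61 mm. Lead-in and play as for the short slats. Either long slat may go here.
- seat_long_2 (a point): where the middle of a long slat lies when fully seated on the two short slats, along the crate's +y side, lying along crate x: crate x = 0, y = +46, z = 61 mm. Lead-in and play as for the short slats. Either long slat may go here.
- short_1: a short loose wooden slat, 136 mm long (its x), 18 thick (y), 34 high (z), about 55 g; origin at its middle. Stands on edge at the start. Top and bottom edge each have two notches 46 mm either side of the middle, 7 deep, tapering from 30 wide at the mouth to 22. Side faces flat over the whole length: grip it anywhere. Either end round and either edge up will do.
- short_2: a short loose wooden slat, 136 mm long (its x), 18 thick (y), 34 high (z), about 55 g; origin at its middle. Stands on edge at the start. Top and bottom edge each have two notches 46 mm either side of the middle, 7 deep, tapering from 30 wide at the mouth to 22. Side faces flat over the whole length: grip it anywhere. Either end round and either edge up will do.
- long_1: a long loose wooden slat, 184 mm long (its x), 18 thick (y), 34 high (z), about 75 g; origin at its middle. Stands on edge at the start. Top and bottom edge each have two notches 70 mm either side of the middle, 7 deep, tapering from 30 wide at the mouth to 22. Side faces flat over the whole length: grip it anywhere. Either end round and either edge up will do.
- long_2: a long loose wooden slat, 184 mm long (its x), 18 thick (y), 34 high (z), about 75 g; origin at its middle. Stands on edge at the start. Top and bottom edge each have two notches 70 mm either side of the middle, 7 deep, tapering from 30 wide at the mouth to 22. Side faces flat over the whole length: grip it anywhere. Either end round and either edge up will do.
- spice_jar: small glass spice jar with a red cap, 45 mm across, 106 mm tall; stands upright and loose on the worktop, origin at the centre of its underside. Not part of the job: leave it where it is
- mill: small glass shaker with a grey domed top, 44 mm across, 90 mm tall; stands upright and loose on the worktop, origin at the centre of its underside. Not part of the job: leave it where it is
- onion: brown onion, 75 mm across, 80 mm tall; stands upright and loose on the worktop, origin at the centre of its underside. Not part of the job: leave it where it is
- garlic: garlic bulb, 46 mm across, 46 mm tall; stands upright and loose on the worktop, origin at the centre of its underside. Not part of the job: leave it where it is
- tomato: red tomato, 59 mm across, 60 mm tall; stands upright and loose on the worktop, origin at the centre of its underside. Not part of the job: leave it where it is
- sauce_bottle: slim bottle of red sauce with a yellow cap, 48 mm across, 182 mm tall; stands upright and loose on the worktop, origin at the centre of its underside. Not part of the job: leave it where it is
- tin: low food tin with a picture label, 75 mm across, 58 mm tall; stands upright and loose on the worktop, origin at the centre of its underside. Not part of the job: leave it where it is

How it is judged (in metres and radians):
On the way:
1. both short slats sit fully in the notches of the two runners, one across each end (((x of short_1 in the frame of crate between 0.062 and 0.078 m and y of short_1 in the frame of crate between -0.008 and 0.008 m and z of short_1 in the frame of crate between 0.0375 and 0.0445 m and angle between the x axis of each of short_1, short_2 and the y axis of crate, either way round below 0.09 rad and angle between the z axis of each of short_1, short_2 and the z axis of crate, either way round below 0.07 rad and x of short_2 in the frame of crate between -0.078 and -0.062 m and y of short_2 in the frame of crate between -0.008 and 0.008 m and z of short_2 in the frame of crate between 0.0375 and 0.0445 m) or (x of short_1 in the frame of crate between -0.078 and -0.062 m and y of short_1 in the frame of crate between -0.008 and 0.008 m and z of short_1 in the frame of crate between 0.0375 and 0.0445 m and angle between the x axis of each of short_1, short_2 and the y axis of crate, either way round below 0.09 rad and angle between the z axis of each of short_1, short_2 and the z axis of crate, either way round below 0.07 rad and x of short_2 in the frame of crate between 0.062 and 0.078 m and y of short_2 in the frame of crate between -0.008 and 0.008 m and z of short_2 in the frame of crate between 0.0375 and 0.0445 m))), for 0.2 s.
At the end, for the whole second after the job is handed in: Both short slats lie across the two ends of the runners and both long slats lie on them along the two sides, each within 8 mm of its place and 3.5 mm of its seated height, within 5 degrees of square to the crate and on edge within 4 degrees, at rest (slower than 2 cm/s) (((x of short_1 in the frame of crate between 0.062 and 0.078 m and y of short_1 in the frame of crate between -0.008 and 0.008 m and z of short_1 in the frame of crate between 0.0375 and 0.0445 m and angle between the x axis of each of short_1, short_2 and the y axis of crate, either way round below 0.09 rad and angle between the z axis of each of short_1, short_2 and the z axis of crate, either way round below 0.07 rad and x of short_2 in the frame of crate between -0.078 and -0.062 m and y of short_2 in the frame of crate between -0.008 and 0.008 m and z of short_2 in the frame of crate between 0.0375 and 0.0445 m) or (x of short_1 in the frame of crate between -0.078 and -0.062 m and y of short_1 in the frame of crate between -0.008 and 0.008 m and z of short_1 in the frame of crate between 0.0375 and 0.0445 m and angle between the x axis of each of short_1, short_2 and the y axis of crate, either way round below 0.09 rad and angle between the z axis of each of short_1, short_2 and the z axis of crate, either way round below 0.07 rad and x of short_2 in the frame of crate between 0.062 and 0.078 m and y of short_2 in the frame of crate between -0.008 and 0.008 m and z of short_2 in the frame of crate between 0.0375 and 0.0445 m)) and ((x of long_1 in the frame of crate between -0.008 and 0.008 m and y of long_1 in the frame of crate between 0.038 and 0.054 m and z of long_1 in the frame of crate between 0.0575 and 0.0645 m and angle between the x axis of each of long_1, long_2 and the x axis of crate, either way round below 0.09 rad and angle between the z axis of each of long_1, long_2 and the z axis of crate, either way round below 0.07 rad and x of long_2 in the frame of crate between -0.008 and 0.008 m and y of long_2 in the frame of crate between -0.054 and -0.038 m and z of long_2 in the frame of crate between 0.0575 and 0.0645 m) or (x of long_1 in the frame of crate between -0.008 and 0.008 m and y of long_1 in the frame of crate between -0.054 and -0.038 m and z of long_1 in the frame of crate between 0.0575 and 0.0645 m and angle between the x axis of each of long_1, long_2 and the x axis of crate, either way round below 0.09 rad and angle between the z axis of each of long_1, long_2 and the z axis of crate, either way round below 0.07 rad and x of long_2 in the frame of crate between -0.008 and 0.008 m and y of long_2 in the frame of crate between 0.038 and 0.054 m and z of long_2 in the frame of crate between 0.0575 and 0.0645 m)) and linear speed of each of short_1, short_2, long_1, long_2 below 0.02 m/s); the robot touches nothing.
It fails at once if the spice jar or the mill is shifted more than 3 cm or tipped over (distance of any of spice_jar, mill from where it was at the start of the episode above 0.03 m or angle between any of spice_jar, mill's own z axis and vertical above 0.5 rad).
It fails at once if the onion or the garlic is shifted more than 3 cm or tipped over (distance of any of onion, garlic from where it was at the start of the episode above 0.03 m or angle between any of onion, garlic's own z axis and vertical above 0.5 rad).
It fails at once if the tomato or the tin is shifted more than 3 cm or tipped over (distance of any of tomato, tin from where it was at the start of the episode above 0.03 m or angle between any of tomato, tin's own z axis and vertical above 0.5 rad).
It fails at once if the sauce bottle is shifted more than 3 cm or tipped over (distance of sauce_bottle from where it was at the start of the episode above 0.03 m or angle between sauce_bottle's own z axis and vertical above 0.5 rad).
It also fails if it takes over 72 s, if anything falls off the work surface, if the arm or the gripper's body presses on something with over 40 N, if the wrist force passes 120 N, or if a joint passes its speed limit or range.

### The arm

A 6-joint arm with a two-finger parallel gripper is mounted at the origin on a cart in front of the work surface, level with it; the furniture and walls round the work are solid. World frame = base frame: x ahead of the robot, y to its left, z up, the work surface at z = 0. Lengths are in m, angles in degrees, forces in N, time in s.
With the tool pointing down it reaches from about 0.425 to 0.925 m from the base axis. Payload 12.5 kg.
Tool frame: the origin (TCP) lies midway between the tips of the shut fingers; the grasp point (between the pads) lies 19 mm behind it; z points along the fingers, y is the line along which they close (so a half turn about z gives the same grasp; the last joint's range is limited). The gripper opens to 85 mm and grips with 20 to 120 N. Pads are 22 mm wide; open, the fingers measure 114 mm over their backs; the gripper's body (76 mm by 85 mm) begins 54 mm behind the grasp point. The pads swing forward as they close: fully open they stand 13 mm farther back than shut.
Start: joints at [-70.279, 28.126, 89.318, -0, 62.55, -6.05], TCP at [0.272, -0.563, 0.231] pointing down, gripper open.
Joint ranges: [-177.58, 177.58], [-47.91, 125.51], [2.72, 160], [-65.01, 245.01], [3.68, 167.84], [-153.87, 153.87]. Speed limits (degrees/s): [127.2, 127.2, 159.86, 180, 180, 180].

### API

Orientations are given as [roll, pitch, yaw] about the fixed x, y, z axes, in that order (R = Rz(yaw) Ry(pitch) Rx(roll)).
In Python, from workcell import robot gives the robot as it stands.
- The arm moves only by the shell command python3 -m inch 'ROWS'. ROWS is JSON, a list of rows, each an object with "dr": the turn, a rotation vector about the tool's x, y, z in rad, a list of three; "slide": the shift along the tool's x, y, z in mm, a list of three; "grip": the gripper's target within -1 to 1 (shut at 1, half-way at 0, fully open at -1). In form: [{"dr": [rx, ry, rz], "slide": [tx, ty, tz], "grip": grip}, ...]. A call has 1 to 10 rows; each row is the pose to reach, as a shift and turn from the pose commanded when the call began, along the tool's axes at that moment; what a row does not reach only later rows make up. A row lasts 1/12 s, in which the tool goes at most 41.7 mm and 7.16 degrees, less where a joint would pass 70% of its speed; a pose out of reach is approached as far as the arm can. A call with a gripper value outside its range is refused whole. The fingers move at their own pace and stop on an object; the grip force is fixed at half the most. Time passes only in rows, so rows that repeat a pose let the fingers close. It gives the time, the measured TCP pose, the force, the opening and the grip force at its end, in the units of the state.
- robot.read_state(): the state, without advancing time (a new reading comes with each control period).
- robot.camera(name): name is "scene" or "top" or "wrist"; returns the picture (480x640x3 uint8, red, green, blue); there is no depth.
- robot.get_calibration(name): a dict with "fovy" (degrees; the focal length in pixels is half the picture's height over the tangent of half this angle, whatever the lens; pixels are square), "cx", "cy" (the principal point, pixels), "rvec" (rotation vector, rad) and "tvec" (3), from world to camera coordinates, as OpenCV has them. Camera axes: x right, y down, z forward; pixel columns grow to the right and rows downward; lengths in m; the calibration is good to about 2 mm. A picture is of the moment at which its call begins: read the wrist's pose just before it. get_calibration takes no time and is no camera call; for the wrist camera it gives the pose at the moment of the call.
- robot.job_done(): hands the job in; it is judged then, once.
The state is a dict: "time": time; "q": joint angles; "qd": joint speeds; "effort": joint torques, N m; "eef_pos": TCP position; "eef_rot": TCP orientation; "wrist_force": force on the tool from outside, world axes, zero at the start; "wrist_torque": the same for the moment, N m; "width": finger opening in m; "grip_force": force on a finger pad.
Only numpy, scipy, OpenCV 4.12 (cv2) and the standard library are available. Lean on these libraries where they do the work, as an engineer would, in place of code of your own. Each camera call takes 0.05 s, during which the arm holds its last target. There are 200 camera calls.

## Working session

There is one attempt and no reset: what is moved stays moved. The work goes in short steps, Python scripts to look and compute and a shell command to move; the robot and the scene stay as the last step left them, time stands still between calls to the robot, and variables do not carry over. Pictures are saved under pics/ and viewed, at most 10 in all, crops included, and the job is handed in when it is done.

```bash
ls; mkdir -p pics; python3 - <<'E'
from workcell import robot
import cv2
s=robot.read_state();print(s['time'],s['eef_pos'],s['eef_rot'],s['width'])
for n in('scene','top'):
    im=robot.camera(n);cv2.imwrite(f'pics/{n}0.png',im[:,:,::-1]);print(n,robot.get_calibration(n))
print(robot.get_calibration('wrist'))
E
```

```text
pics
0.0 [ 0.27167931 -0.56260464  0.23071751] [-1.79935298e+02 -6.32955144e-03  2.57713863e+01] 0.08557709070820554
scene {'fovy': 44.311206066944045, 'cx': 315.14906316826614, 'cy': 230.14590033376845, 'rvec': array([ 1.9968275 , -1.45309357,  0.55019346]), 'tvec': array([-0.2680614 ,  0.42484814,  1.1671542 ])}
top {'fovy': 52.588878005288606, 'cx': 319.075968840154, 'cy': 237.5859117072865, 'rvec': array([ 2.13358482, -2.17083597,  0.11757054]), 'tvec': array([-0.07580177,  0.54307725,  1.25734672])}
{'fovy': 61.31807590486751, 'cx': 326.54765911874637, 'cy': 238.6782059570444, 'rvec': array([-2.42663164,  1.52218811,  0.24402824]), 'tvec': array([-0.6249378 , -0.03957978,  0.38021716])}
```

View pics/top0.png

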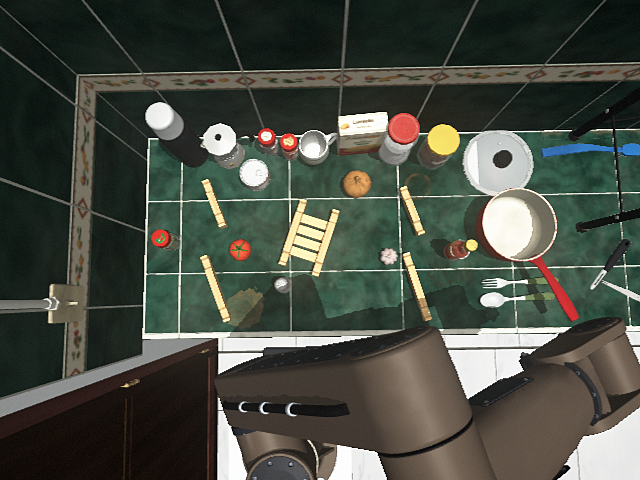

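View pics/scene0.png

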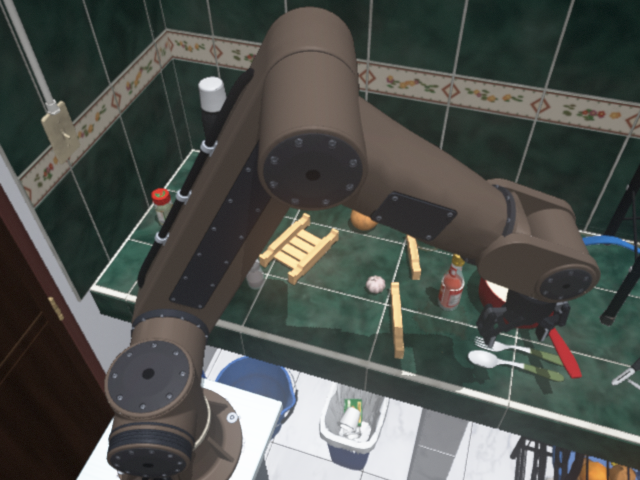

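Top view: crate at (310,237). Short slats at (214,203) and (412,211), long slats at (215,288) and (417,287). Jar (162,240), tomato (240,250), mill (282,284), onion (357,183), garlic (388,257), bottle (460,250). The scene view confirms the layout, with the arm hiding the left part.

```bash
cat > h.py <<'E'
import numpy as np, cv2
from workcell import robot
from scipy.spatial.transform import Rotation as Ro
def cam(name):
    c=robot.get_calibration(name); return c,robot.camera(name)
def ray(c,uv,z):
    f=240/np.tan(np.radians(c['fovy']/2)); R=cv2.Rodrigues(np.array(c['rvec']))[0]; t=np.array(c['tvec'])
    uv=np.atleast_2d(uv).astype(float)
    d=np.c_[(uv[:,0]-c['cx'])/f,(uv[:,1]-c['cy'])/f,np.ones(len(uv))]@R
    o=-R.T@t; return o+d*((z-o[2])/d[:,2])[:,None]
def proj(c,P):
    f=240/np.tan(np.radians(c['fovy']/2));K=np.array([[f,0,c['cx']],[0,f,c['cy']],[0,0,1]])
    return cv2.projectPoints(np.atleast_2d(P).astype(float),np.array(c['rvec']),np.array(c['tvec']),K,None)[0][:,0]
def wood(im):
    h=cv2.cvtColor(im,cv2.COLOR_RGB2HSV); return cv2.inRange(h,(12,50,110),(32,190,255))
def go(pos,yaw):
    """slide (mm, tool axes) and dr z (rad) from current pose; tool pointing down"""
    s=robot.read_state(); R=Ro.from_euler('xyz',s['eef_rot'],degrees=True)
    T=Ro.from_euler('xyz',[180,0,yaw],degrees=True)
    print('slide',np.round(R.inv().apply(np.array(pos)-s['eef_pos'])*1000,1),'dr',np.round((R.inv()*T).as_rotvec(),4),'t',s['time'])
E
python3 - <<'E'
from h import *
c,im=cam('top'); m=wood(im)
n,l,st,ce=cv2.connectedComponentsWithStats(m)
for i in range(1,n):
    if st[i,4]<150: continue
    ys,xs=np.nonzero(l==i); P=ray(c,np.c_[xs,ys],0.034)[:,:2]*1000
    r=cv2.minAreaRect(P.astype(np.float32)); print(np.round(ce[i]),st[i,4],np.round(r[0]),np.round(r[1]),round(r[2],1))
for k,(u,v,z) in dict(jar=(162,237,.1),tom=(240,250,.04),mill=(282,283,.08),onion=(357,183,.05),garlic=(388,256,.03),cap=(471,246,.18),pot=(516,225,.1),tin=(254,170,.058),redcap2=(289,142,.1)).items(): print(k,np.round(ray(c,(u,v),z)[0]*1000))
cv2.imwrite('pics/m.png',cv2.resize(im[120:340,140:500,::-1],(792,484),interpolation=cv2.INTER_CUBIC))
E
```

```text
[443. 140.] 821 [ 803. -425.] [86. 87.] 87.5
[370. 141.] 169 [ 803. -217.] [ 33. 109.] 15.7
[357. 183.] 582 [ 688. -189.] [71. 73.] 44.2
[214. 203.] 391 [639. 196.] [142.  22.] 21.1
[412. 210.] 377 [ 612. -338.] [137.  32.] 18.9
[309. 237.] 1986 [544. -58.] [113. 185.] 71.2
[417. 287.] 524 [ 410. -337.] [183.  23.] 16.2
[215. 289.] 581 [410. 188.] [194.  26.] 21.1
[577. 352.] 284 [ 242. -764.] [ 32. 152.] 24.7
[620. 365.] 995 [ 200. -850.] [134.  58.] 19.2
[418. 394.] 4499 [ 133. -330.] [240. 140.] 18.1
[602. 425.] 158 [  53. -787.] [25. 49.] 17.8
[265. 441.] 552 [27. 60.] [58. 89.] 15.8
[445. 463.] 1194 [ -38. -394.] [ 98. 107.] 21.6
[327. 463.] 357 [-24. -97.] [37. 86.] 75.3
[283. 463.] 169 [-36.  24.] [163.  60.] 89.3
jar [542. 311. 100.]
tom [512. 124.  40.]
mill [422.  10.  80.]
onion [ 684. -188.   50.]
garlic [ 490. -267.   30.]
cap [ 497. -441.  180.]
pot [ 556. -581.  100.]
tin [722.  84.  58.]
redcap2 [783. -12. 100.]
```

View pics/m.png

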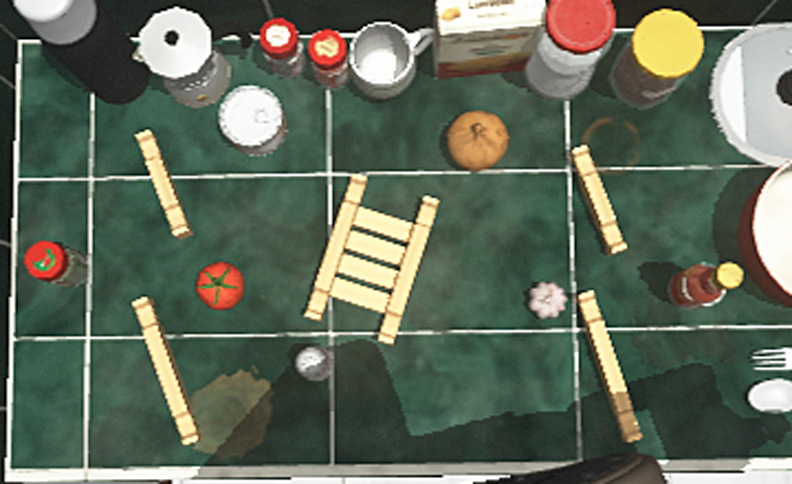

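The enlarged top view shows the crate runners at about yaw -19°, with the slats and objects standing clear of each other. Starting on the right side with the right short slat.

```bash
python3 - <<'E'
from h import *
go([.42,-.36,.23],19)
go([.612,-.338,.17],19)
c=robot.get_calibration('wrist');R=cv2.Rodrigues(c['rvec'])[0];s=robot.read_state()
T=Ro.from_euler('xyz',s['eef_rot'],degrees=True)
print(T.inv().apply(-R.T@c['tvec']-s['eef_pos']),T.inv().apply(R.T@[0,0,1]))
E
```

```text
slide [ 221.7 -118.     1. ] dr [-0.0008 -0.      0.1182] t 0.15
slide [404.1 -54.3  60.9] dr [-0.0008 -0.      0.1182] t 0.15
[ 0.08069296  0.00042787 -0.14213384] [-3.10833962e-01 -1.44996047e-04  9.50464217e-01]
```

```bash
python3 -m inch '[{"dr":[0,0,0.118],"slide":[222,-118,1],"grip":-1},{"dr":[0,0,0.118],"slide":[222,-118,1],"grip":-1},{"dr":[0,0,0.118],"slide":[222,-118,1],"grip":-1},{"dr":[0,0,0.118],"slide":[222,-118,1],"grip":-1},{"dr":[0,0,0.118],"slide":[222,-118,1],"grip":-1},{"dr":[0,0,0.118],"slide":[222,-118,1],"grip":-1},{"dr":[0,0,0.118],"slide":[222,-118,1],"grip":-1},{"dr":[0,0,0.118],"slide":[404,-54,61],"grip":-1},{"dr":[0,0,0.118],"slide":[404,-54,61],"grip":-1},{"dr":[0,0,0.118],"slide":[404,-54,61],"grip":-1}]'
python3 - <<'E'
from h import *
go([.612,-.338,.17],19)
E
```

```text
time: 0.98
eef_pos: [0.5405, -0.3465, 0.193]
eef_rot: [180.0, -0.0, 19.0]
wrist_force: [-0.6, -1.5, 0.7]
width: 0.0856
grip_force: 0.0
slide [70.4 15.2 23.1] dr [ 0.0007 -0.0004 -0.0003] t 0.9833
```

```bash
python3 -m inch '[{"dr":[0,0,0],"slide":[70,15,23],"grip":-1},{"dr":[0,0,0],"slide":[70,15,23],"grip":-1},{"dr":[0,0,0],"slide":[70,15,23],"grip":-1},{"dr":[0,0,0],"slide":[70,15,23],"grip":-1}]'
cat >> h.py <<'E'
def slat(x,y,ztop=.034,mask=wood,save=None):
    c,im=cam('wrist'); m=mask(im)
    if save: cv2.imwrite(save,im[:,:,::-1])
    n,l,st,ce=cv2.connectedComponentsWithStats(m)
    best=None
    for i in range(1,n):
        if st[i,4]<800: continue
        ys,xs=np.nonzero(l==i); P=ray(c,np.c_[xs,ys],ztop)[:,:2]*1000
        r=cv2.minAreaRect(P.astype(np.float32)); print(np.round(ce[i]),st[i,4],np.round(r[0],1),np.round(r[1],1),round(r[2],1))
E
python3 - <<'E'
from h import *
print(robot.read_state()['eef_pos'])
slat(0,0,save='pics/w1.png')
E
```

```text
time: 1.32
eef_pos: [0.6108, -0.3374, 0.1683]
eef_rot: [-179.9, 0.1, 19.1]
wrist_force: [-0.4, -0.2, -0.2]
width: 0.0851
grip_force: 0.0
[ 0.6107554  -0.33736598  0.16830395]
[138.  39.] 7485 [ 682.2 -188.9] [50.3 71.5] 19.1
[588.  42.] 1229 [ 774.6 -449.6] [73.1 22.2] 84.5
[ 23. 145.] 2726 [ 591.7 -123.1] [29.3 82.9] 62.1
[326. 212.] 4906 [ 614.4 -335.7] [137.2  18.8] 19.0
[256. 387.] 3234 [ 455.1 -330.1] [133.4  22.3] 16.0
```

View pics/w1.png

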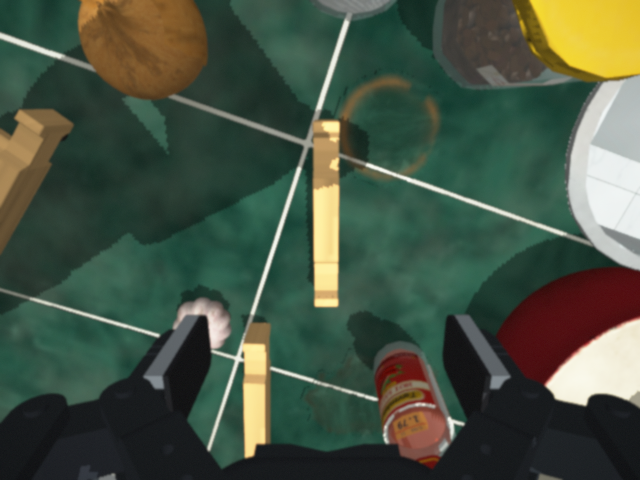

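The wrist view shows short slat B at pixel (326,212), between the fingers in line with the tool; it measures 137 x 19 mm as it should.

```bash
python3 - <<'E'
from h import *
go([.6144,-.3357,.006],19)
E
```

```text
slide [  5.2  -0.4 163.2] dr [-0.0012  0.0011  0.001 ] t 1.3667
```

```bash
python3 -m inch '[{"dr":[0,0,0],"slide":[5,-0.5,40],"grip":-1},{"dr":[0,0,0],"slide":[5,-0.5,80],"grip":-1},{"dr":[0,0,0],"slide":[5,-0.5,120],"grip":-1},{"dr":[0,0,0],"slide":[5,-0.5,145],"grip":-1},{"dr":[0,0,0],"slide":[5,-0.5,163],"grip":-1},{"dr":[0,0,0],"slide":[5,-0.5,163],"grip":-1},{"dr":[0,0,0],"slide":[5,-0.5,163],"grip":1},{"dr":[0,0,0],"slide":[5,-0.5,163],"grip":1},{"dr":[0,0,0],"slide":[5,-0.5,163],"grip":1},{"dr":[0,0,0],"slide":[5,-0.5,163],"grip":1}]'
python3 -m inch '[{"dr":[0,0,0],"slide":[0,0,0],"grip":1},{"dr":[0,0,0],"slide":[0,0,0],"grip":1},{"dr":[0,0,0],"slide":[0,0,0],"grip":1},{"dr":[0,0,0],"slide":[0,0,0],"grip":1}]'
```

```text
time: 2.2
eef_pos: [0.6151, -0.3366, 0.0091]
eef_rot: [179.9, -0.1, 19.0]
wrist_force: [-0.9, -0.5, 0.5]
width: 0.0387
grip_force: 0.0
time: 2.53
eef_pos: [0.615, -0.3363, 0.0084]
eef_rot: [179.9, -0.0, 19.0]
wrist_force: [-2.1, -0.0, 7.1]
width: 0.017
grip_force: 60.0
```

```bash
python3 - <<'E'
from h import *
go([.667,-.036,.25],71)
E
```

```text
slide [ 147.2 -266.7 -241.9] dr [ 1.600e-03 -2.000e-04 -9.073e-01] t 2.5333
```

```bash
python3 -m inch '[{"dr":[0,0,0],"slide":[0,0,-40],"grip":1},{"dr":[0,0,0],"slide":[0,0,-80],"grip":1},{"dr":[0,0,0],"slide":[0,0,-120],"grip":1},{"dr":[0,0,-0.1],"slide":[0,0,-160],"grip":1},{"dr":[0,0,-0.2],"slide":[20,-30,-185],"grip":1},{"dr":[0,0,-0.3],"slide":[36,-60,-200],"grip":1},{"dr":[0,0,-0.4],"slide":[52,-90,-215],"grip":1},{"dr":[0,0,-0.5],"slide":[70,-122,-230],"grip":1},{"dr":[0,0,-0.6],"slide":[88,-155,-242],"grip":1},{"dr":[0,0,-0.7],"slide":[108,-190,-242],"grip":1}]'
python3 - <<'E'
from h import *
go([.667,-.036,.25],71)
E
```

```text
time: 3.37
eef_pos: [0.6554, -0.12, 0.2522]
eef_rot: [179.8, -0.1, 59.4]
wrist_force: [0.5, 0.0, -0.2]
width: 0.017
grip_force: 58.9
slide [ 78.2 -32.8   2.1] dr [ 0.0041 -0.0005 -0.2029] t 3.3667
```

```bash
python3 -m inch '[{"dr":[0,0,-0.1],"slide":[35,-15,2],"grip":1},{"dr":[0,0,-0.203],"slide":[72,-30,2],"grip":1},{"dr":[0,0,-0.203],"slide":[78,-33,2],"grip":1},{"dr":[0,0,-0.203],"slide":[78,-33,2],"grip":1},{"dr":[0,0,-0.203],"slide":[78,-33,2],"grip":1}]'
python3 - <<'E'
from h import *
print(robot.read_state()['eef_pos'],robot.read_state()['eef_rot'])
slat(0,0,ztop=.038,save='pics/w2.png')
E
```

```text
time: 3.78
eef_pos: [0.6665, -0.0374, 0.2472]
eef_rot: [-180.0, 0.0, 70.7]
wrist_force: [0.4, 0.0, -0.9]
width: 0.017
grip_force: 58.9
[ 0.66646185 -0.03737853  0.247173  ] [-1.79999435e+02  2.14052882e-02  7.07353260e+01]
[479. 133.] 1030 [806.7 -24.2] [29.9 32.4] 21.5
[269. 276.] 32063 [ 547.2 -120.3] [327.5 226.3] 70.9
[410. 330.] 2269 [ 703.9 -189.2] [42.1 77.7] 5.1
```

View pics/w2.png

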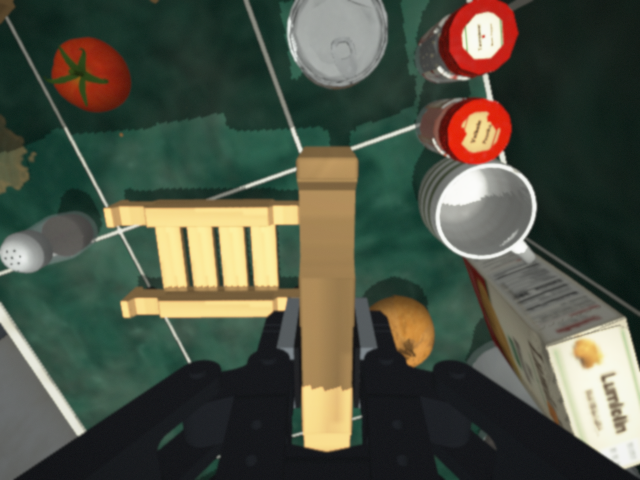

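The wrist view shows the crate with left runner ends at (108,214) and (125,304). Its +x end is hidden by the held slat, and the mill is at about (40,245). I'll check intensity profiles to separate the top faces from the side faces.

```bash
python3 - <<'E'
import cv2
im=cv2.imread('pics/w2.png')
for u in (172,205,270): print(u,'|',*[f"{v}:{im[v,u,2]}" for v in list(range(196,232))+list(range(284,324))])
for v in (214,303): print(v,'|',*[f"{u}:{im[v,u,2]}" for u in range(98,150)])
E
```

```text
172 | 196:32 197:33 198:44 199:69 200:96 201:106 202:108 203:110 204:113 205:115 206:121 207:159 208:217 209:240 210:246 211:247 212:247 213:247 214:248 215:248 216:249 217:250 218:250 219:250 220:251 221:251 222:251 223:251 224:251 225:250 226:249 227:251 228:252 229:252 230:252 231:252 284:251 285:249 286:240 287:217 288:188 289:178 290:167 291:139 292:117 293:113 294:114 295:116 296:116 297:117 298:115 299:123 300:161 301:217 302:240 303:246 304:246 305:247 306:247 307:248 308:248 309:249 310:250 311:250 312:250 313:251 314:251 315:250 316:241 317:187 318:106 319:65 320:57 321:57 322:58 323:65
205 | 196:25 197:30 198:52 199:82 200:102 201:109 202:112 203:113 204:115 205:116 206:130 207:180 208:234 209:249 210:251 211:250 212:248 213:247 214:247 215:248 216:248 217:249 218:250 219:251 220:251 221:251 222:251 223:251 224:251 225:250 226:249 227:251 228:252 229:252 230:252 231:252 284:251 285:246 286:224 287:190 288:175 289:169 290:154 291:132 292:117 293:113 294:114 295:115 296:116 297:114 298:115 299:126 300:173 301:227 302:245 303:248 304:247 305:247 306:247 307:247 308:248 309:24
[... 820 characters left out ...]
12:216 113:202 114:198 115:198 116:200 117:200 118:202 119:218 120:237 121:248 122:250 123:251 124:251 125:251 126:251 127:251 128:250 129:249 130:248 131:247 132:246 133:247 134:247 135:247 136:247 137:247 138:247 139:247 140:245 141:245 142:244 143:240 144:234 145:237 146:245 147:247 148:248 149:248
303 | 98:51 99:51 100:50 101:49 102:48 103:47 104:45 105:46 106:45 107:43 108:43 109:45 110:44 111:45 112:46 113:47 114:46 115:48 116:48 117:48 118:52 119:83 120:165 121:234 122:248 123:250 124:251 125:250 126:246 127:232 128:212 129:199 130:197 131:198 132:199 133:201 134:215 135:235 136:248 137:250 138:251 139:251 140:251 141:251 142:250 143:250 144:248 145:247 146:246 147:246 148:247 149:247
```

```bash
python3 - <<'E'
from h import *
from scipy.optimize import least_squares
c=robot.get_calibration('wrist')
ye=[(172,207.3,55),(205,207.05,55),(172,300.3,-37),(205,300.1,-37),(172,317.1,-55),(205,316.9,-55)]
xe=[(103.9,214,-92),(120,303,-92)]
A=ray(c,[a[:2] for a in ye],.038)[:,:2]*1000;B=ray(c,[a[:2] for a in xe],.038)[:,:2]*1000
def f(p):
    t=np.radians(p[2]);ex=np.array([np.cos(t),np.sin(t)]);ey=np.array([-ex[1],ex[0]])
    return np.r_[(A-p[:2])@ey-[a[2] for a in ye],(B-p[:2])@ex-[a[2] for a in xe]]
s=least_squares(f,[544,-58,-18.8]);print(s.x,s.fun)
x,y,t=s.x;t=np.radians(t);ex=np.array([np.cos(t),np.sin(t)]);ey=np.array([-ex[1],ex[0]])
C=np.array([x,y])
print('seats S2',C+70*ex,'S1',C-70*ex,'L1',C-46*ey,'L2',C+46*ey)
# mill base, held slat near/far end
for z in (.09,): 
    m=ray(c,(18,250),z)[0,:2]*1000; print('mill',m,(m-C)@ex,(m-C)@ey)
E
```

```text
[546.44728006 -59.82174393 -19.07103514] [-0.24191233 -0.13916913  0.11763009  0.19449768 -0.00604424  0.07499795
  0.00045247 -0.00045247]
seats S2 [612.6052748  -82.69355479] S1 [480.28928532 -36.94993308] L1 [ 531.41723293 -103.29699762] L2 [561.4773272  -16.34649025]
mill [429.82106214  15.92681339] -134.97519125427544 33.4845694214058
```

```bash
python3 - <<'E'
from h import *
go([.6126,-.0827,.075],70.93)
E
```

```text
slide [-59.7 -36.1 172.2] dr [ 0.      0.0004 -0.0046] t 3.8333
```

```bash
python3 -m inch '[{"dr":[0,0,-0.0046],"slide":[-20,-12,30],"grip":1},{"dr":[0,0,-0.0046],"slide":[-40,-25,60],"grip":1},{"dr":[0,0,-0.0046],"slide":[-59.7,-36.1,90],"grip":1},{"dr":[0,0,-0.0046],"slide":[-59.7,-36.1,125],"grip":1},{"dr":[0,0,-0.0046],"slide":[-59.7,-36.1,155],"grip":1},{"dr":[0,0,-0.0046],"slide":[-59.7,-36.1,172],"grip":1},{"dr":[0,0,-0.0046],"slide":[-59.7,-36.1,172],"grip":1},{"dr":[0,0,-0.0046],"slide":[-59.7,-36.1,172],"grip":1},{"dr":[0,0,-0.0046],"slide":[-59.7,-36.1,172],"grip":1}]'
python3 - <<'E'
from h import *
go([.6126,-.0827,.0324],70.93)
E
```

```text
time: 4.58
eef_pos: [0.6134, -0.0829, 0.0764]
eef_rot: [179.9, -0.0, 70.9]
wrist_force: [-0.6, 0.1, -0.8]
width: 0.0171
grip_force: 59.0
slide [-0.1 -0.9 44. ] dr [ 0.0017 -0.     -0.    ] t 4.5833
```

```bash
python3 -m inch '[{"dr":[0,0,0],"slide":[0,-0.5,15],"grip":1},{"dr":[0,0,0],"slide":[0,-0.5,25],"grip":1},{"dr":[0,0,0],"slide":[0,-0.5,32],"grip":1},{"dr":[0,0,0],"slide":[0,-0.5,36],"grip":1},{"dr":[0,0,0],"slide":[0,-0.5,40],"grip":1},{"dr":[0,0,0],"slide":[0,-0.5,43],"grip":1},{"dr":[0,0,0],"slide":[0,-0.5,45],"grip":1},{"dr":[0,0,0],"slide":[0,-0.5,45],"grip":1},{"dr":[0,0,0],"slide":[0,-0.5,45],"grip":1}]'
```

```text
time: 5.33
eef_pos: [0.6125, -0.0817, 0.0323]
eef_rot: [179.9, 0.0, 71.0]
wrist_force: [-5.7, 0.4, 19.8]
width: 0.0169
grip_force: 61.7
```

```bash
python3 -m inch '[{"dr":[0,0,0],"slide":[0,0,-1],"grip":-0.2},{"dr":[0,0,0],"slide":[0,0,-1],"grip":-0.2},{"dr":[0,0,0],"slide":[0,0,-1],"grip":-0.2},{"dr":[0,0,0],"slide":[0,0,-1],"grip":-0.2},{"dr":[0,0,0],"slide":[0,0,-1],"grip":-0.2},{"dr":[0,0,0],"slide":[0,0,-20],"grip":-0.2},{"dr":[0,0,0],"slide":[0,0,-55],"grip":-0.2},{"dr":[0,0,0],"slide":[0,0,-95],"grip":-1},{"dr":[0,0,0],"slide":[0,0,-135],"grip":-1},{"dr":[0,0,0],"slide":[0,0,-140],"grip":-1}]'
python3 - <<'E'
from h import *
go([.625,.196,.17],21)
E
```

```text
time: 6.17
eef_pos: [0.6145, -0.0821, 0.1768]
eef_rot: [179.5, -0.0, 71.0]
wrist_force: [0.6, 0.6, 0.8]
width: 0.0842
grip_force: 0.0
slide [266.4 -80.6   6.3] dr [ 0.0083 -0.0048  0.873 ] t 6.1667
```

```bash
python3 -m inch '[{"dr":[0,0,0.11],"slide":[38,-12,0],"grip":-1},{"dr":[0,0,0.22],"slide":[76,-24,0],"grip":-1},{"dr":[0,0,0.33],"slide":[114,-35,0],"grip":-1},{"dr":[0,0,0.44],"slide":[152,-46,0],"grip":-1},{"dr":[0,0,0.55],"slide":[190,-58,0],"grip":-1},{"dr":[0,0,0.66],"slide":[228,-69,0],"grip":-1},{"dr":[0,0,0.77],"slide":[266,-80,3],"grip":-1},{"dr":[0,0,0.873],"slide":[266,-80,6],"grip":-1},{"dr":[0,0,0.873],"slide":[266,-80,6],"grip":-1},{"dr":[0,0,0.873],"slide":[266,-80,6],"grip":-1}]'
python3 - <<'E'
from h import *
print(robot.read_state()['eef_pos'])
slat(0,0,save='pics/w3.png')
E
```

```text
time: 7.0
eef_pos: [0.623, 0.1959, 0.1636]
eef_rot: [180.0, 0.1, 21.2]
wrist_force: [0.5, -0.1, -0.4]
width: 0.0855
grip_force: 0.0
[0.62297439 0.19589406 0.16362053]
[335. 191.] 5251 [643.9 197. ] [136.1  18.6] 21.0
[601. 354.] 6266 [602.6 -30.6] [103.9  76.8] 34.8
[243. 396.] 3218 [461.6 205.1] [126.3  24. ] 19.2
```

```bash
python3 - <<'E'
from h import *
go([.6439,.197,.007],21)
E
```

```text
slide [ 20.    5.8 156.9] dr [0.0001 0.0005 0.0031] t 7.05
```

```bash
python3 -m inch '[{"dr":[0,0,0.003],"slide":[20,5.8,35],"grip":-1},{"dr":[0,0,0.003],"slide":[20,5.8,75],"grip":-1},{"dr":[0,0,0.003],"slide":[20,5.8,115],"grip":-1},{"dr":[0,0,0.003],"slide":[20,5.8,140],"grip":-1},{"dr":[0,0,0.003],"slide":[20,5.8,155],"grip":-1},{"dr":[0,0,0.003],"slide":[20,5.8,155],"grip":-1},{"dr":[0,0,0.003],"slide":[20,5.8,155],"grip":1},{"dr":[0,0,0.003],"slide":[20,5.8,155],"grip":1},{"dr":[0,0,0.003],"slide":[20,5.8,155],"grip":1},{"dr":[0,0,0.003],"slide":[20,5.8,155],"grip":1}]'
python3 -m inch '[{"dr":[0,0,0],"slide":[0,0,0],"grip":1},{"dr":[0,0,0],"slide":[0,0,0],"grip":1},{"dr":[0,0,0],"slide":[0,0,0],"grip":1},{"dr":[0,0,0],"slide":[0,0,0],"grip":1}]'
python3 - <<'E'
from h import *
go([.4803,-.0369,.18],70.93)
E
```

```text
time: 7.88
eef_pos: [0.6447, 0.1976, 0.0108]
eef_rot: [180.0, -0.1, 20.8]
wrist_force: [-0.3, -0.1, 0.4]
width: 0.0393
grip_force: 0.0
time: 8.22
eef_pos: [0.6444, 0.1978, 0.0102]
eef_rot: [180.0, -0.1, 20.8]
wrist_force: [-1.7, -0.8, 6.9]
width: 0.0167
grip_force: 60.1
slide [-236.6  161.  -170. ] dr [ 0.001  -0.0012 -0.8743] t 8.2167
```

```bash
python3 -m inch '[{"dr":[0,0,0],"slide":[0,0,-38],"grip":1},{"dr":[0,0,0],"slide":[0,0,-78],"grip":1},{"dr":[0,0,0],"slide":[0,0,-118],"grip":1},{"dr":[0,0,-0.11],"slide":[-20,10,-145],"grip":1},{"dr":[0,0,-0.22],"slide":[-50,32,-160],"grip":1},{"dr":[0,0,-0.33],"slide":[-82,54,-170],"grip":1},{"dr":[0,0,-0.44],"slide":[-114,76,-170],"grip":1},{"dr":[0,0,-0.55],"slide":[-146,98,-170],"grip":1},{"dr":[0,0,-0.66],"slide":[-178,120,-170],"grip":1},{"dr":[0,0,-0.77],"slide":[-210,142,-170],"grip":1}]'
python3 - <<'E'
from h import *
go([.4803,-.0369,.13],70.93)
E
```

```text
time: 9.05
eef_pos: [0.4968, -0.0107, 0.1795]
eef_rot: [180.0, -0.0, 65.3]
wrist_force: [-0.1, -0.5, -0.4]
width: 0.0167
grip_force: 59.0
slide [-30.7  -4.1  49.5] dr [ 0.0007 -0.     -0.0985] t 9.05
```

```bash
python3 -m inch '[{"dr":[0,0,-0.0985],"slide":[-30.7,-4.1,10],"grip":1},{"dr":[0,0,-0.0985],"slide":[-30.7,-4.1,40],"grip":1},{"dr":[0,0,-0.0985],"slide":[-30.7,-4.1,70],"grip":1},{"dr":[0,0,-0.0985],"slide":[-30.7,-4.1,95],"grip":1},{"dr":[0,0,-0.0985],"slide":[-30.7,-4.1,100],"grip":1},{"dr":[0,0,-0.0985],"slide":[-30.7,-4.1,100],"grip":1},{"dr":[0,0,-0.0985],"slide":[-30.7,-4.1,100],"grip":1},{"dr":[0,0,-0.0985],"slide":[-30.7,-4.1,100],"grip":1}]'
python3 - <<'E'
from h import *
go([.4803,-.0369,.0342],70.93)
E
```

```text
time: 9.72
eef_pos: [0.4822, -0.0358, 0.0805]
eef_rot: [179.9, -0.0, 70.6]
wrist_force: [-0.6, 0.9, 0.3]
width: 0.0164
grip_force: 59.0
slide [-1.7 -1.5 46.3] dr [ 0.0021 -0.0002 -0.0057] t 9.7167
```

```bash
python3 -m inch '[{"dr":[0,0,-0.005],"slide":[-1,-1.3,15],"grip":1},{"dr":[0,0,-0.005],"slide":[-1,-1.3,27],"grip":1},{"dr":[0,0,-0.005],"slide":[-1,-1.3,34],"grip":1},{"dr":[0,0,-0.005],"slide":[-1,-1.3,39],"grip":1},{"dr":[0,0,-0.005],"slide":[-1,-1.3,43],"grip":1},{"dr":[0,0,-0.005],"slide":[-1,-1.3,46],"grip":1},{"dr":[0,0,-0.005],"slide":[-1,-1.3,47.5],"grip":1},{"dr":[0,0,-0.005],"slide":[-1,-1.3,47.5],"grip":1},{"dr":[0,0,-0.005],"slide":[-1,-1.3,47.5],"grip":1}]'
```

```text
time: 10.47
eef_pos: [0.4803, -0.0363, 0.0341]
eef_rot: [179.9, -0.0, 70.9]
wrist_force: [-7.4, 1.7, 35.6]
width: 0.0166
grip_force: 64.2
```

```bash
python3 -m inch '[{"dr":[0,0,0],"slide":[0,0,-1],"grip":0},{"dr":[0,0,0],"slide":[0,0,-1],"grip":0},{"dr":[0,0,0],"slide":[0,0,-1],"grip":0},{"dr":[0,0,0],"slide":[0,0,-1],"grip":0},{"dr":[0,0,0],"slide":[0,0,-1],"grip":0},{"dr":[0,0,0],"slide":[0,0,-20],"grip":0},{"dr":[0,0,0],"slide":[0,0,-55],"grip":0},{"dr":[0,0,0],"slide":[0,0,-95],"grip":0},{"dr":[0,0,0],"slide":[0,0,-135],"grip":-1},{"dr":[0,0,0],"slide":[0,0,-175],"grip":-1}]'
python3 -m inch '[{"dr":[0,0,0],"slide":[10,20,0],"grip":-1},{"dr":[0,0,0],"slide":[20,40,0],"grip":-1},{"dr":[0,0,0],"slide":[30,60,0],"grip":-1},{"dr":[0,0,0],"slide":[40,70,0],"grip":-1},{"dr":[0,0,0],"slide":[40,70,0],"grip":-1},{"dr":[0,0,0],"slide":[40,70,0],"grip":-1}]'
python3 - <<'E'
from h import *
c,im=cam('wrist');cv2.imwrite('pics/w4.png',im[:,:,::-1])
go([.43,.16,.17],21)
# predicted short top ends z=.058
C=np.array([.5464,-.0598]);t=np.radians(-19.07);ex=np.array([np.cos(t),np.sin(t)]);ey=np.array([-ex[1],ex[0]])
for sx in(-.07,.07):
  for sy in(-.068,.068): print(sx,sy,proj(c,np.r_[C+sx*ex+sy*ey,.058]).round(1))
E
```

```text
time: 11.3
eef_pos: [0.4794, -0.0362, 0.2084]
eef_rot: [-180.0, 0.0, 70.9]
wrist_force: [0.3, -0.0, 0.2]
width: 0.0655
grip_force: 0.0
time: 11.8
eef_pos: [0.5589, -0.0212, 0.206]
eef_rot: [-179.9, 0.0, 70.9]
wrist_force: [-0.7, 1.1, 0.5]
width: 0.0852
grip_force: 0.0
slide [ 129.4 -180.7   36.3] dr [-0.0011  0.0009  0.8707] t 11.85
-0.07 -0.068 [[241.9 346.5]]
-0.07 0.068 [[229.6 183. ]]
0.07 -0.068 [[411.4 346.6]]
0.07 0.068 [[423.7 183.1]]
```

View pics/w4.png

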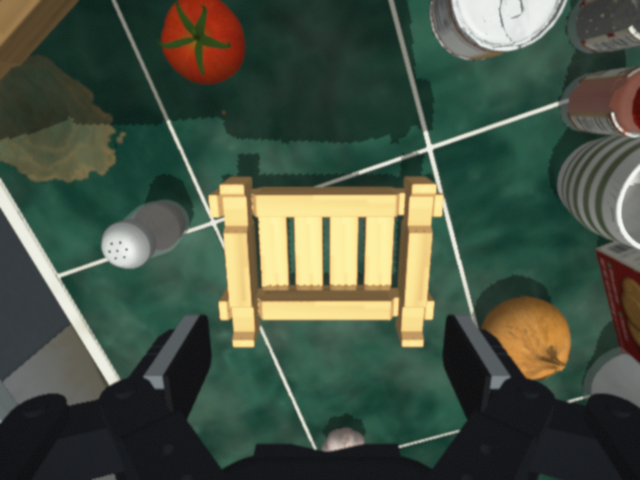

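Both short slats lie seated across the ends: the left one with ends at about (235,182) and (243,345), the right one at (421,182) and (412,345), close to the predicted pixels. The bystanders are upright. Going to long slat A next.

```bash
python3 - <<'E'
from h import *
go([.41,.186,.18],21)
E
```

```text
slide [ 147.4 -208.1   26.4] dr [-0.0011  0.0009  0.8707] t 11.85
```

```bash
python3 -m inch '[{"dr":[0,0,0.11],"slide":[22,-31,0],"grip":-1},{"dr":[0,0,0.22],"slide":[44,-62,0],"grip":-1},{"dr":[0,0,0.33],"slide":[66,-93,0],"grip":-1},{"dr":[0,0,0.44],"slide":[88,-124,5],"grip":-1},{"dr":[0,0,0.55],"slide":[110,-155,12],"grip":-1},{"dr":[0,0,0.66],"slide":[132,-186,20],"grip":-1},{"dr":[0,0,0.77],"slide":[147,-208,26],"grip":-1},{"dr":[0,0,0.871],"slide":[147,-208,26],"grip":-1},{"dr":[0,0,0.871],"slide":[147,-208,26],"grip":-1},{"dr":[0,0,0.871],"slide":[147,-208,26],"grip":-1}]'
python3 - <<'E'
from h import *
print(robot.read_state()['eef_pos'])
slat(0,0,save='pics/w5.png')
go([.41,.188,.008],21)
E
```

```text
time: 12.68
eef_pos: [0.4105, 0.1853, 0.1809]
eef_rot: [180.0, -0.0, 21.2]
wrist_force: [0.7, -0.7, -0.3]
width: 0.0854
grip_force: 0.0
[0.41047396 0.18533699 0.18085869]
[322. 199.] 6264 [415.3 190.6] [183.4  19.3] 20.6
[607. 192.] 5800 [496.6  11.2] [100.1  66.3] 34.7
[414. 270.] 1846 [390.  105.1] [84.8 52.9] 40.7
slide [  0.2  -3.1 172.9] dr [ 0.0002 -0.0004  0.0024] t 12.7333
```

```bash
python3 -m inch '[{"dr":[0,0,0.009],"slide":[6,-3.6,35],"grip":-1},{"dr":[0,0,0.009],"slide":[6,-3.6,75],"grip":-1},{"dr":[0,0,0.009],"slide":[6,-3.6,115],"grip":-1},{"dr":[0,0,0.009],"slide":[6,-3.6,150],"grip":-1},{"dr":[0,0,0.009],"slide":[6,-3.6,172],"grip":-1},{"dr":[0,0,0.009],"slide":[6,-3.6,172],"grip":-1},{"dr":[0,0,0.009],"slide":[6,-3.6,172],"grip":1},{"dr":[0,0,0.009],"slide":[6,-3.6,172],"grip":1},{"dr":[0,0,0.009],"slide":[6,-3.6,172],"grip":1},{"dr":[0,0,0.009],"slide":[6,-3.6,172],"grip":1}]'
python3 -m inch '[{"dr":[0,0,0],"slide":[0,0,0],"grip":1},{"dr":[0,0,0],"slide":[0,0,0],"grip":1},{"dr":[0,0,0],"slide":[0,0,0],"grip":1},{"dr":[0,0,0],"slide":[0,0,0],"grip":1}]'
python3 - <<'E'
from h import *
go([.5615,-.0163,.18],-19.07)
E
```

```text
time: 13.57
eef_pos: [0.4159, 0.1912, 0.0101]
eef_rot: [180.0, -0.2, 20.5]
wrist_force: [0.2, -0.3, 0.3]
width: 0.0385
grip_force: 0.0
time: 13.9
eef_pos: [0.4156, 0.1913, 0.0097]
eef_rot: [180.0, -0.1, 20.5]
wrist_force: [-1.4, -0.8, 12.6]
width: 0.0168
grip_force: 58.9
slide [  64.5  245.5 -170.1] dr [-4.000e-04 -1.900e-03  6.899e-01] t 13.9
```

```bash
python3 -m inch '[{"dr":[0,0,0],"slide":[0,0,-38],"grip":1},{"dr":[0,0,0],"slide":[0,0,-78],"grip":1},{"dr":[0,0,0],"slide":[0,0,-118],"grip":1},{"dr":[0,0,0],"slide":[2,10,-155],"grip":1},{"dr":[0,0,0.1],"slide":[10,38,-170],"grip":1},{"dr":[0,0,0.2],"slide":[20,76,-170],"grip":1},{"dr":[0,0,0.31],"slide":[30,115,-170],"grip":1},{"dr":[0,0,0.42],"slide":[40,153,-170],"grip":1},{"dr":[0,0,0.53],"slide":[50,191,-170],"grip":1},{"dr":[0,0,0.64],"slide":[60,228,-170],"grip":1}]'
python3 - <<'E'
from h import *
go([.5615,-.0163,.18],-19.07)
E
```

```text
time: 14.73
eef_pos: [0.5516, -0.0034, 0.1792]
eef_rot: [-180.0, -0.0, -16.5]
wrist_force: [-0.1, 1.2, -0.8]
width: 0.017
grip_force: 59.1
slide [13.1  9.6 -0.8] dr [-0.0001 -0.0006  0.0444] t 14.7333
```

```bash
python3 -m inch '[{"dr":[0,0,0.045],"slide":[13,9.6,10],"grip":1},{"dr":[0,0,0.045],"slide":[13,9.6,40],"grip":1},{"dr":[0,0,0.045],"slide":[13,9.6,65],"grip":1},{"dr":[0,0,0.045],"slide":[13,9.6,80],"grip":1},{"dr":[0,0,0.045],"slide":[13,9.6,80],"grip":1},{"dr":[0,0,0.045],"slide":[13,9.6,80],"grip":1},{"dr":[0,0,0.045],"slide":[13,9.6,80],"grip":1}]'
python3 - <<'E'
from h import *
go([.5615,-.0163,.0537],-19.07)
E
```

```text
time: 15.32
eef_pos: [0.5613, -0.0144, 0.0998]
eef_rot: [-180.0, -0.1, -18.8]
wrist_force: [-0.0, 0.2, -1.8]
width: 0.0168
grip_force: 59.1
slide [ 0.8  1.7 46.1] dr [-0.0002 -0.0015  0.005 ] t 15.3167
```

```bash
python3 -m inch '[{"dr":[0,0,0.004],"slide":[1,1.5,15],"grip":1},{"dr":[0,0,0.004],"slide":[1,1.5,27],"grip":1},{"dr":[0,0,0.004],"slide":[1,1.5,34],"grip":1},{"dr":[0,0,0.004],"slide":[1,1.5,39],"grip":1},{"dr":[0,0,0.004],"slide":[1,1.5,43],"grip":1},{"dr":[0,0,0.004],"slide":[1,1.5,46],"grip":1},{"dr":[0,0,0.004],"slide":[1,1.5,47.5],"grip":1},{"dr":[0,0,0.004],"slide":[1,1.5,47.5],"grip":1},{"dr":[0,0,0.004],"slide":[1,1.5,47.5],"grip":1}]'
```

```text
time: 16.07
eef_pos: [0.5616, -0.0161, 0.0537]
eef_rot: [-180.0, -0.1, -19.0]
wrist_force: [-8.7, 0.4, 24.9]
width: 0.017
grip_force: 62.8
```

```bash
python3 -m inch '[{"dr":[0,0,0],"slide":[0,0,-1],"grip":0},{"dr":[0,0,0],"slide":[0,0,-1],"grip":0},{"dr":[0,0,0],"slide":[0,0,-1],"grip":0},{"dr":[0,0,0],"slide":[0,0,-1],"grip":0},{"dr":[0,0,0],"slide":[0,0,-1],"grip":0},{"dr":[0,0,0],"slide":[0,0,-20],"grip":0},{"dr":[0,0,0],"slide":[0,0,-55],"grip":0},{"dr":[0,0,0],"slide":[0,0,-95],"grip":-1},{"dr":[0,0,0],"slide":[0,0,-130],"grip":-1},{"dr":[0,0,0],"slide":[0,0,-130],"grip":-1}]'
python3 - <<'E'
from h import *
go([.41,-.336,.18],16.2)
E
```

```text
time: 16.9
eef_pos: [0.5635, -0.0164, 0.1873]
eef_rot: [-179.9, -0.5, -19.0]
wrist_force: [1.0, -0.3, -0.0]
width: 0.077
grip_force: 0.0
slide [-41.1 352.2   6.4] dr [ 0.0012 -0.0095 -0.6147] t 16.9
```

```bash
python3 -m inch '[{"dr":[0,0,-0.07],"slide":[-4,38,1],"grip":-1},{"dr":[0,0,-0.14],"slide":[-9,77,2],"grip":-1},{"dr":[0,0,-0.21],"slide":[-13,116,2],"grip":-1},{"dr":[0,0,-0.28],"slide":[-18,155,2],"grip":-1},{"dr":[0,0,-0.35],"slide":[-22,194,3],"grip":-1},{"dr":[0,0,-0.42],"slide":[-27,233,3],"grip":-1},{"dr":[0,0,-0.49],"slide":[-31,272,4],"grip":-1},{"dr":[0,0,-0.56],"slide":[-36,311,5],"grip":-1},{"dr":[0,0,-0.615],"slide":[-41,350,5],"grip":-1},{"dr":[0,0,-0.615],"slide":[-41,352,5],"grip":-1}]'
python3 -m inch '[{"dr":[0,0,0],"slide":[0,0,0],"grip":-1},{"dr":[0,0,0],"slide":[0,0,0],"grip":-1}]'
python3 - <<'E'
from h import *
slat(0,0,save='pics/w6.png')
go([.41,-.336,.008],16.2)
E
```

```text
time: 17.73
eef_pos: [0.4054, -0.3404, 0.1758]
eef_rot: [179.9, 0.0, 16.2]
wrist_force: [0.6, -0.3, 0.1]
width: 0.0853
grip_force: 0.0
time: 17.9
eef_pos: [0.4076, -0.3353, 0.1758]
eef_rot: [-180.0, 0.0, 16.1]
wrist_force: [-0.1, -0.5, -0.4]
width: 0.0848
grip_force: 0.0
[335. 204.] 6341 [ 411.8 -340.7] [184.3  19. ] 16.5
slide [  1.7   1.9 167.9] dr [-0.0006  0.0002 -0.    ] t 17.95
```

```bash
python3 -m inch '[{"dr":[0,0,-0.006],"slide":[2,6.9,35],"grip":-1},{"dr":[0,0,-0.006],"slide":[2,6.9,75],"grip":-1},{"dr":[0,0,-0.006],"slide":[2,6.9,115],"grip":-1},{"dr":[0,0,-0.006],"slide":[2,6.9,150],"grip":-1},{"dr":[0,0,-0.006],"slide":[2,6.9,167],"grip":-1},{"dr":[0,0,-0.006],"slide":[2,6.9,167],"grip":-1},{"dr":[0,0,-0.006],"slide":[2,6.9,167],"grip":1},{"dr":[0,0,-0.006],"slide":[2,6.9,167],"grip":1},{"dr":[0,0,-0.006],"slide":[2,6.9,167],"grip":1},{"dr":[0,0,-0.006],"slide":[2,6.9,167],"grip":1}]'
python3 -m inch '[{"dr":[0,0,0],"slide":[0,0,0],"grip":1},{"dr":[0,0,0],"slide":[0,0,0],"grip":1},{"dr":[0,0,0],"slide":[0,0,0],"grip":1},{"dr":[0,0,0],"slide":[0,0,0],"grip":1}]'
python3 - <<'E'
from h import *
go([.5314,-.1033,.18],-19.07)
E
```

```text
time: 18.78
eef_pos: [0.4122, -0.3419, 0.0107]
eef_rot: [179.9, -0.1, 16.6]
wrist_force: [0.4, 0.6, -0.1]
width: 0.0389
grip_force: 0.0
time: 19.12
eef_pos: [0.4119, -0.3419, 0.0103]
eef_rot: [179.9, -0.0, 16.5]
wrist_force: [-0.1, 1.1, 9.8]
width: 0.0168
grip_force: 59.3
slide [ 182.7 -194.4 -169.9] dr [ 0.0012 -0.0012  0.6216] t 19.1167
```

```bash
python3 -m inch '[{"dr":[0,0,0],"slide":[0,0,-38],"grip":1},{"dr":[0,0,0],"slide":[0,0,-78],"grip":1},{"dr":[0,0,0],"slide":[0,0,-118],"grip":1},{"dr":[0,0,0.05],"slide":[8,-8,-155],"grip":1},{"dr":[0,0,0.15],"slide":[30,-32,-170],"grip":1},{"dr":[0,0,0.25],"slide":[57,-61,-170],"grip":1},{"dr":[0,0,0.35],"slide":[84,-90,-170],"grip":1},{"dr":[0,0,0.45],"slide":[111,-118,-170],"grip":1},{"dr":[0,0,0.55],"slide":[138,-147,-170],"grip":1},{"dr":[0,0,0.62],"slide":[165,-176,-170],"grip":1}]'
python3 - <<'E'
from h import *
go([.5314,-.1033,.18],-19.07)
E
```

```text
time: 19.95
eef_pos: [0.52, -0.1241, 0.1797]
eef_rot: [180.0, -0.0, -19.3]
wrist_force: [0.4, -0.3, -0.1]
width: 0.0167
grip_force: 58.8
slide [  3.9 -23.4  -0.3] dr [ 0.0001 -0.0007 -0.004 ] t 19.95
```

```bash
python3 -m inch '[{"dr":[0,0,-0.003],"slide":[3.9,-23.4,10],"grip":1},{"dr":[0,0,-0.003],"slide":[3.9,-23.4,40],"grip":1},{"dr":[0,0,-0.003],"slide":[3.9,-23.4,65],"grip":1},{"dr":[0,0,-0.003],"slide":[3.9,-23.4,80],"grip":1},{"dr":[0,0,-0.003],"slide":[3.9,-23.4,80],"grip":1},{"dr":[0,0,-0.003],"slide":[3.9,-23.4,80],"grip":1},{"dr":[0,0,-0.003],"slide":[3.9,-23.4,80],"grip":1}]'
python3 - <<'E'
from h import *
go([.5314,-.1033,.0543],-19.07)
E
```

```text
time: 20.53
eef_pos: [0.5313, -0.1053, 0.1002]
eef_rot: [180.0, -0.1, -18.8]
wrist_force: [-0.5, 0.1, -0.4]
width: 0.0168
grip_force: 58.8
slide [-0.6 -2.  45.9] dr [ 0.0001 -0.0014  0.0045] t 20.5333
```

```bash
python3 -m inch '[{"dr":[0,0,0.004],"slide":[-0.6,-1.6,15],"grip":1},{"dr":[0,0,0.004],"slide":[-0.6,-1.6,27],"grip":1},{"dr":[0,0,0.004],"slide":[-0.6,-1.6,34],"grip":1},{"dr":[0,0,0.004],"slide":[-0.6,-1.6,39],"grip":1},{"dr":[0,0,0.004],"slide":[-0.6,-1.6,43],"grip":1},{"dr":[0,0,0.004],"slide":[-0.6,-1.6,46],"grip":1},{"dr":[0,0,0.004],"slide":[-0.6,-1.6,47.2],"grip":1},{"dr":[0,0,0.004],"slide":[-0.6,-1.6,47.2],"grip":1},{"dr":[0,0,0.004],"slide":[-0.6,-1.6,47.2],"grip":1}]'
```

```text
time: 21.28
eef_pos: [0.5312, -0.1035, 0.0542]
eef_rot: [180.0, -0.1, -19.0]
wrist_force: [-6.9, 0.9, 23.0]
width: 0.017
grip_force: 62.3
```

Seated; release, lift, step back and look.

```bash
python3 -m inch '[{"dr":[0,0,0],"slide":[0,0,-1],"grip":0},{"dr":[0,0,0],"slide":[0,0,-1],"grip":0},{"dr":[0,0,0],"slide":[0,0,-1],"grip":0},{"dr":[0,0,0],"slide":[0,0,-1],"grip":0},{"dr":[0,0,0],"slide":[0,0,-1],"grip":0},{"dr":[0,0,0],"slide":[0,0,-20],"grip":0},{"dr":[0,0,0],"slide":[0,0,-55],"grip":0},{"dr":[0,0,0],"slide":[0,0,-95],"grip":0},{"dr":[0,0,0],"slide":[0,0,-135],"grip":0},{"dr":[0,0,0],"slide":[-20,0,-170],"grip":0}]'
python3 -m inch '[{"dr":[0,0,0],"slide":[-30,-20,0],"grip":0},{"dr":[0,0,0],"slide":[-40,-40,0],"grip":0},{"dr":[0,0,0],"slide":[-40,-40,0],"grip":0},{"dr":[0,0,0],"slide":[-40,-40,0],"grip":0},{"dr":[0,0,0],"slide":[-40,-40,0],"grip":0}]'
python3 - <<'E'
from h import *
c,im=cam('wrist')
C=np.array([.5464,-.0598]);t=np.radians(-19.07);ex=np.array([np.cos(t),np.sin(t)]);ey=np.array([-ex[1],ex[0]])
def box(cx,cy,hx,hy,z):
    p=[np.r_[C+(cx+a*hx)*ex+(cy+b*hy)*ey,z] for a,b in((-1,-1),(1,-1),(1,1),(-1,1))]
    cv2.polylines(im,[np.int32(proj(c,p).round())],True,(255,0,0),1)
for s in(-1,1): box(s*.07,0,.009,.068,.058); box(0,s*.046,.092,.009,.078)
cv2.imwrite('pics/w7.png',im[:,:,::-1])
E
```

```text
time: 22.12
eef_pos: [0.5138, -0.0976, 0.2243]
eef_rot: [180.0, -0.2, -19.0]
wrist_force: [0.5, 0.5, -0.1]
width: 0.0429
grip_force: 0.0
time: 22.53
eef_pos: [0.4875, -0.0462, 0.2219]
eef_rot: [180.0, -0.0, -19.0]
wrist_force: [-0.2, 0.6, -0.4]
width: 0.0428
grip_force: 0.0
```

View pics/w7.png

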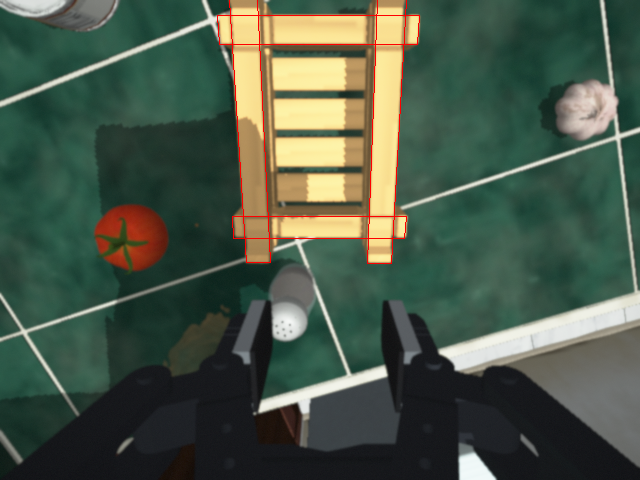

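The red outlines of the seated pose coincide with all four slats: the long ones end at (257,262) and (380,262), and the short ones lie at rows 30 and 227. The visible bystanders are upright and the gripper is clear.

```bash
python3 -c "
from workcell import robot
print(robot.job_done())"
```

```text
the job is handed in; nothing more can be done
None
```

The crate is finished and handed in at about 22.6 s: both short slats and both long slats look fully seated in the last wrist picture, and nothing else was touched as far as I could see; the hand-in gave no verdict.

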